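# Lock off the width of a clamped blank with a pocket tape

### The job

Take the width of the steel blank that is clamped on the marking bed: hook the end of the pocket tape over the blank's far long edge (the one farther from where the tape stands), back the case away across the blank against the spring, and set it down flat on the bed with its toe snug against the near long edge and the blade square across the blank, between the clamps. Then press the stiff thumb lock firmly down and leave the tape standing there, hooked and locked. Work gently and by feel, never let the case or blade snap back, however short the way, and leave the other things on the bed alone.

Things in the scene. Friction and masses are not known exactly. Their poses are not given: they have to be found in the camera images.
- tape: Pocket tape measure: black case 76 long (its x) x 36 wide (y) x 66 mm high (z), 0.32 to 0.43 kg, standing loose on the bed. Origin: middle of the underside; x points out of the nose, where the blade leaves. Crown 66 high behind x = 12; ahead of it a shoulder, 47 high, carries the thumb lock. The upright toe face is at x = 38, from 4 to 11 mm up; the rubber base under it ends at x = 31.
- tape_mid (a point): Where to hold the case: on its centre line, 8 mm behind the middle (x = -8), 40 mm above the underside; flat parallel sides 36 mm apart. Same axes as the tape.
- toe (a point): Middle of the case's front toe face (x = 38, 7.5 mm above the underside): the face below the blade that goes snug against the blank's near edge. Same axes as the tape.
- hook_corner (a point): Inner corner of the blade's end hook, where the leg's inner face meets the blade's underside; axes of the tape. 10.5 mm above the level of the case's underside, 22 mm ahead of the toe face when wound in. Leg 2.5 mm thick, 20 wide, hanging 6.7 mm below the blade; blade 19 wide, 2 thick. Wound in, it drops over an edge only with the case tipped nose down, 25 to 30 degrees, above the blank.
- tape_blade (a joint): How far the blade is drawn out of the case, m: 0 = wound in (22 mm show), at most 0.130. The spring pulls it in with 5 N at 0, rising to about 6.5 N at 0.08. Unlocked, it pulls the standing case along the bed when that is let go; ease it in slower than 0.15 m/s.
- thumb_lock (a joint): Angle of the thumb lock, rad: 0 = up (blade free, front edge raised), about 0.35 = down (front edge about 8 mm lower). A stiff rocker on a cross pivot at case x = 14, 54 mm up; its front edge is pushed straight down: about 6 N to move it, then a firm stop from 0.32 on as its cam bites on the blade. It stays where it is put. Press it home with 13 to 18 N.
- lock_top (a point): Where to push: top of the front edge of the grey ribbed thumb lock (20 mm wide, 24 long) on the case's front shoulder: case x = 33, 65.5 mm above the underside when up. The crown behind x = 12 is 66 high.
- blank: Steel blank 150 mm long (its x), 10 mm thick, fixed on the bed by a toe clamp on either short end (clamps reach to 59 mm from the middle, 25 mm above the bed). Its width (along y) is what is to be taken: the far long edge lies 36 to 54 mm from the origin at +y, the near one 36 to 54 mm at -y, both parallel to x; find them by feel. Origin: middle of the clamps, underside, 12 mm above the table.
- bed: Marking bed: aluminium plate 460 x 680 x 12 mm with a grid of small holes, fixed; origin in the middle of its underside, at table height.
- lens_cap: Bystander: black round lens cap 60 across, 18 mm high, origin under its middle.
- hex_driver: Bystander: grey-handled driver lying on the bed, 150 mm long.
- tag_stack: Bystander: block of aluminium tags 60 x 40 x 16 mm, origin under its middle.
- thumb_nut: Bystander: dark steel thumb nut 34 across, 24 mm high, origin under its middle.
Things that resemble listed ones, but are neither listed nor needed, are in the scene too. Leave any pink look-alike of the tape alone.

How it is judged (in metres and radians):
On the way, in this order (a step that is already met when the one before it is completed fails the run):
1. the hook is caught on the far edge and the case has been backed away at least 20 mm against the spring, lock open (y of hook_corner in the frame of blank between 0.033 and 0.059 m and x of hook_corner in the frame of blank between -0.05 and 0.05 m and contact force between tape and blank above 1.5 N and z of hook_corner in the frame of blank below 0.0155 m and value of joint tape_blade above 0.02 m and value of joint thumb_lock below 0.1 rad), for 0.1 s.
2. the case stands flat on the bed, toe snug on the near edge, blade square across, lock still open (y of hook_corner in the frame of blank between 0.033 and 0.059 m and x of hook_corner in the frame of blank between -0.05 and 0.05 m and contact force between tape and blank above 8 N and z of hook_corner in the frame of blank below 0.0135 m and y of toe in the frame of blank between -0.056 and -0.033 m and z of toe in the frame of blank below 0.0095 m and angle between tape_mid's own z axis and vertical below 0.06 rad and angle between the x axis of tape_mid and the y axis of blank, either way round below 0.07 rad and value of joint thumb_lock below 0.1 rad), for 0.2 s.
At the end, for the whole second after the job is handed in: Tape let go, at rest, upright (0.06 rad) on the bed, drawn tight on the blank: hook over its far edge between the clamps, toe against its near edge, together bearing on it with over 8 N, blade on the blank and square across (0.07 rad), thumb lock down (over 0.3 rad) (y of hook_corner in the frame of blank between 0.033 and 0.059 m and x of hook_corner in the frame of blank between -0.05 and 0.05 m and contact force between tape and blank above 8 N and z of hook_corner in the frame of blank below 0.0135 m and y of toe in the frame of blank between -0.056 and -0.033 m and z of toe in the frame of blank below 0.0095 m and angle between tape_mid's own z axis and vertical below 0.06 rad and angle between the x axis of tape_mid and the y axis of blank, either way round below 0.07 rad and value of joint thumb_lock above 0.3 rad and linear speed of tape below 0.02 m/s); the robot touches nothing.
It fails at once if the tape bears on the blank with more than 25 N (contact force between tape and blank above 25 N).
It fails at once if once the blade is drawn out, the case is pressed on the bed with more than 35 N (contact force between tape and bed above 35 N and value of joint tape_blade above 0.02 m).
It fails at once if the blade snaps back (runs in faster than 0.18 m/s) (velocity of joint tape_blade below -0.18 m/s).
It fails at once if a bystander is shifted by more than 15 mm (distance of any of lens_cap, hex_driver, tag_stack, thumb_nut from where it was at the start of the episode above 0.015 m).
It also fails if it takes over 72 s, if anything falls off the work surface, if the arm or the gripper's body presses on something with over 40 N, if the wrist force passes 120 N, or if a joint passes its speed limit or range.

### The arm

A 6-joint arm with a two-finger parallel gripper is mounted at the origin on the work surface. World frame = base frame: x ahead of the robot, y to its left, z up, the work surface at z = 0. Lengths are in mm, angles in rad, forces in N, time in s.
With the tool pointing down it reaches from about 350 to 875 mm from the base axis. Payload 4.2 kg.
Tool frame: the origin (TCP) lies midway between the tips of the shut fingers; the grasp point (between the pads) lies 19 mm behind it; z points along the fingers, y is the line along which they close (so a half turn about z gives the same grasp; the last joint's range is limited). The gripper opens to 85 mm and grips with 20 to 120 N. Pads are 22 mm wide; open, the fingers measure 114 mm over their backs; the gripper's body (76 mm by 85 mm) begins 54 mm behind the grasp point. The pads swing forward as they close: fully open they stand 13 mm farther back than shut.
Start: joints at [-0.847, 0.385, 0.008, 0, -1.194, -0.259], TCP at [280.164, -558.666, 231.312] pointing down, gripper open.
Joint ranges: [-3.14, 3.14], [-1.21, 2.06], [-1.07, 1.41], [-3.16, 2.05], [-2.99, -0.16], [-3.1, 3.1]. Speed limits (rad/s): [2.79, 2.79, 3.14, 3.14, 3.14, 3.14].

### API

Orientations are given as a unit quaternion [x, y, z, w].
In Python, from bench import read_state, get_image, job_done gives the robot as it stands.
- The arm moves only by the shell command python3 -m jog 'ROWS'. ROWS is JSON, a list of rows, each a list of 3 entries, a list of its own where there are three numbers: the shift along the world's x, y, z scaled (see below), then the turn, a rotation vector about the world's x, y, z scaled (see below), then the gripper's target within -1 to 1 (shut at 1, half-way at 0, fully open at -1). In form: [[[x, y, z], [wx, wy, wz], claw], ...]. A call has 1 to 20 rows; each row is the pose to reach, as a shift and turn from the pose commanded when the call began; what a row does not reach only later rows make up. The controller multiplies each number of a shift by 10 cm and each number of a turn by 120 degrees. A row lasts 1/10 s, in which the tool goes at most 50 mm and 8.59 degrees, less where a joint would pass 70% of its speed; a pose out of reach is approached as far as the arm can. A call with a number of a shift or a turn outside -1 to 1 is refused whole. A call with a gripper value outside its range is refused whole. The fingers move at their own pace and stop on an object; the grip force is fixed at half the most. Time passes only in rows, so rows that repeat a pose let the fingers close. It gives the time, the measured TCP pose, the force, the opening and the grip force at its end, in the units of the state.
- read_state(): the state, without advancing time (a new reading comes with each control period).
- get_image(name): name is "scene" or "top"; returns a dict with "frame" (420x560x3 uint8, red, green, blue), "range_z" (420x560 float32, mm along the optical axis (not along the pixel's ray), 0 where there is no reading), "fx", "fy", "cx", "cy" (pixels), "distortion" ([k1, k2, p1, p2, k3] as OpenCV has them; the pictures are not rectified), "R" (3x3) and "t" (3): a world point X has camera coordinates R X + t. Camera axes: x right, y down, z forward; pixel columns grow to the right and rows downward; lengths in mm; the calibration is good to about 2 mm. A picture is of the moment at which its call begins.
- job_done(): hands the job in; it is judged then, once.
The state is a dict: "clock": time; "joints": joint angles; "joint_vel": joint speeds; "joint_efforts": joint torques, N m; "position": TCP position; "ee_rot": TCP orientation; "contact_force": force on the tool from outside, world axes, zero at the start; "wrist_torque": the same for the moment, N m; "gripper_width": finger opening in mm; "grasp_force": force on a finger pad.
Only numpy, scipy, OpenCV 4.12 (cv2) and the standard library are available. Lean on these libraries where they do the work, as an engineer would, in place of code of your own. Each camera call takes 0.05 s, during which the arm holds its last target. There are 200 camera calls.

## Working session

There is one attempt and no reset: what is moved stays moved. The work goes in short steps, Python scripts to look and compute and a shell command to move; the robot and the scene stay as the last step left them, time stands still between calls to the robot, and variables do not carry over. Pictures are saved under pics/ and viewed, at most 13 in all, crops included, and the job is handed in when it is done.

```bash
ls; mkdir -p pics; cat > h.py <<'E'
import numpy as np, cv2
from bench import read_state, get_image, job_done
def save(im,name,crop=None,s=1):
    f=im["frame"][:,:,::-1]
    if crop: x0,y0,x1,y1=crop; f=f[y0:y1,x0:x1]
    cv2.imwrite("pics/"+name,cv2.resize(f,None,fx=s,fy=s,interpolation=cv2.INTER_CUBIC))
def K(im): return np.array([[im["fx"],0,im["cx"]],[0,im["fy"],im["cy"]],[0,0,1]],float)
def w(im,u,v,z=None):
    "pixel to world; by range or by plane at height z"
    n=cv2.undistortPoints(np.array([[[u,v]]],float),K(im),np.array(im["distortion"],float))[0,0]
    R=np.array(im["R"]);t=np.array(im["t"]); d=np.array([n[0],n[1],1])
    if z is None: c=d*im["range_z"][int(round(v)),int(round(u))]; return R.T@(c-t)
    o=-R.T@t; r=R.T@d; return o+r*(z-o[2])/r[2]
E
python3 - <<'E'
from h import *
for n in("top","scene"):
    im=get_image(n); save(im,n+"0.png",s=1.42); print(n,-np.array(im["R"]).T@np.array(im["t"]))
print(read_state())
E
```

```text
pics
top [ 362.02533864  -19.62557189 1543.21298115]
scene [1323.3554651   -25.86524175  841.43490089]
{'clock': 0.1, 'joints': array([-8.47366958e-01,  3.85468366e-01,  6.78012925e-03, -3.94616029e-04,
       -1.19401475e+00, -2.58583006e-01]), 'joint_vel': array([-0.0016902 , -0.00150454,  0.00368736,  0.00146845,  0.00074904,
        0.00016206]), 'joint_efforts': array([-5.44772083e-04, -3.93318594e+01,  1.88930386e+01,  4.19794768e+00,
       -2.58073909e-03, -4.16828470e-06]), 'position': array([ 279.94544259, -558.2234915 ,  230.35069318]), 'ee_rot': array([-2.30265299e-01,  9.73127407e-01,  9.27176218e-04, -2.87775948e-04]), 'contact_force': array([ 0.60318235, -0.3438967 ,  0.65290276]), 'wrist_torque': array([0.02577088, 0.01213141, 0.00584246]), 'grasp_force': 0.0, 'gripper_width': 85.8170102996496}
```

View pics/top0.png

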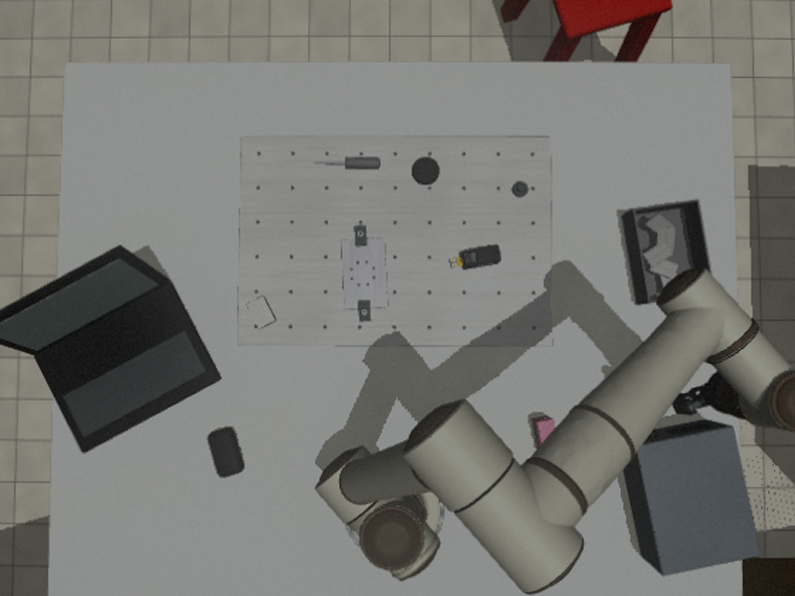

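View pics/scene0.png

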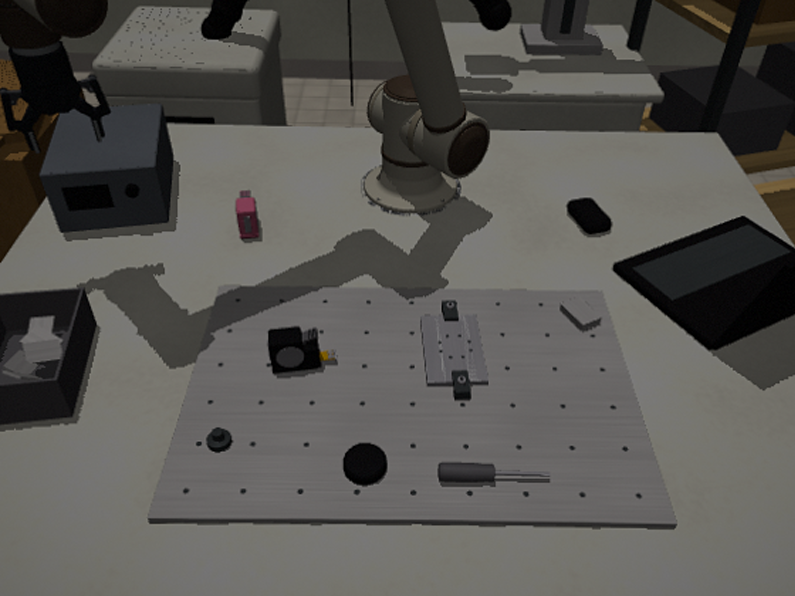

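The tape is the black case with a yellow hook at top view (475,257), nose pointing left (+y). The blank is at (364,272), with clamps at (360,235) and (364,311). Things that could be mistaken for the tape:
- the pink look-alike at (543,430)
- the dark pouch at (225,452)
- the lens cap at (425,171)

The black case on the bed is the one that fits, so I'll check it in a close crop.

```bash
python3 - <<'E'
from h import *
im=get_image("top"); save(im,"crop1.png",(230,150,365,235),s=5.9)
# blobs: dark pixels and heights
f=im["frame"]; g=f.sum(2)
sub=[(u,v,*w(im,u,v)) for v in range(150,235) for u in range(230,365) if im["range_z"][v,u]>0]
a=np.array(sub)
t=a[(a[:,4]>35)&(a[:,4]<100)]
print(len(t)); 
hi=t[t[:,4]>68]
for nm,q in(("tape all",t),("crown",hi)):
    r=cv2.minAreaRect(q[:,2:4].astype(np.float32)); print(nm,r,q[:,2:5].mean(0),len(q),q[:,2:4].min(0),q[:,2:4].max(0))
c=a[(a[:,0]<285)&(a[:,4]>30)]
print("clamp",[ (c[m][:,2:5].mean(0),m.sum()) for m in (c[:,1]<190,c[:,1]>=190)])
E
```

```text
364
tape all ((486.600341796875, -59.560089111328125), (300.0983581542969, 200.0157012939453), 80.71794128417969) [ 536.10146166 -165.04925635   68.78897081] 364 [ 405.10933546 -220.43739453] [609.03282991  78.34549169]
crown ((539.5889892578125, -182.9348602294922), (36.83723449707031, 75.53894805908203), 11.12415599822998) [ 540.56991645 -186.47628296   75.9394703 ] 257 [ 522.65052728 -220.43739453] [ 562.21001097 -145.37988677]
clamp [(array([585.85011188,  73.7073008 ,  33.17800996]), np.int64(51)), (array([427.73922407,  64.96233446,  33.54804831]), np.int64(48))]
```

View pics/crop1.png

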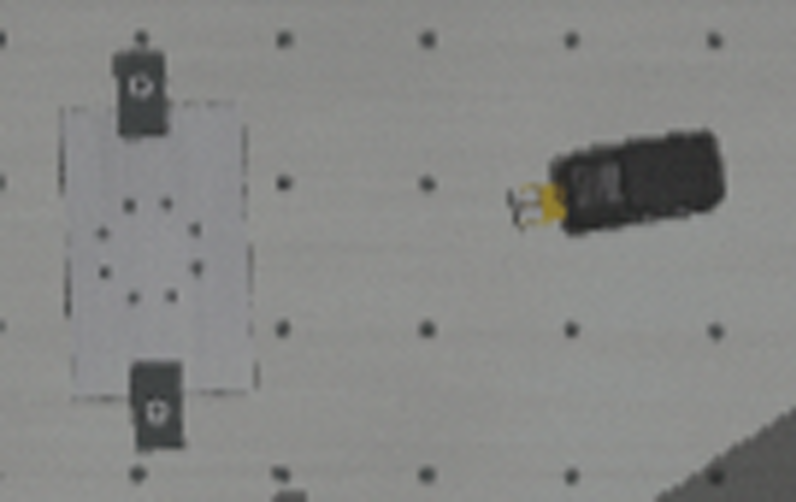

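The crop shows the yellow hook at (520,207) on the black case, lock pad at (600,185), crown to (722,170). The blank corners are near (62,107), (245,103), (258,390) and (75,398). I'll compute poses and set out.

```bash
python3 - <<'E'
from h import *
im=get_image("top")
p=lambda u,v,z:w(im,230+u/5.9,150+v/5.9,z)[:2].round(1)
print("hook tip",p(508,205,24),"rear top corners",p(715,130,78),p(722,207,78),"shoulder front",p(552,158,59),p(570,234,59))
B=[p(*q,22) for q in((62,107),(245,103),(258,390),(75,398))];print("blank",B)
print("far yaw",np.degrees(np.arctan2(*(B[0]-B[3])[::-1])),"near",np.degrees(np.arctan2(*(B[1]-B[2])[::-1])))
C=[p(141,135,37),p(157,362,37)];print("clamp inner",C,(C[0]+C[1])/2)
print("bed",w(im,300,160),w(im,290,210)); print("blank top",w(im,255,180),w(im,256,205))
print("bin",[w(im,450,v)[2] for v in(150,170,190)])
E
python3 -m jog '[[[0.3,0.5,0],[0,0,0],-1],[[0.7,1,0],[0,0,0.3],-1],[[0.7,1,0],[0,0,0.3],-1],[[0.7,1,0],[0,0,0.3],-1],[[0.7,1,0],[0,0,0.3],-1]]'
python3 -m jog '[[[0.4,0.5,0],[0,0,0.15],-1],[[0.7,1,0],[0,0,0.3],-1],[[0.7,1,0],[0,0,0.3],-1],[[0.7,1,0],[0,0,0.3],-1],[[0.7,1,0],[0,0,0.3],-1],[[0.7,1,0],[0,0,0.3],-1]]'
```

```text
hook tip [ 529.  -116.9] rear top corners [ 561.1 -216.8] [ 522.4 -220.1] shoulder front [ 549.1 -136.9] [ 510.6 -145.9]
blank [array([579.7, 114.6]), array([582. ,  19.4]), array([432.9,  11.9]), array([428.4, 106.5])]
far yaw 3.0644626069800305 near 2.8796543313145904
clamp inner [array([563.2,  72.4]), array([446.3,  63.4])] [504.75  67.9 ]
bed [607.12107663 -68.12301538  10.62723437] [452.19976638 -37.66856769  13.10855256]
blank top [543.28368194  69.81292104  21.80630769] [466.87234327  66.43820225  17.68321251]
bin [np.float64(14.046052708996184), np.float64(81.30418015616056), np.float64(61.39958300285921)]
clock: 0.7
position: [350.9, -457.7, 231.3]
ee_rot: [-0.511, 0.86, 0.0, 0.0]
contact_force: [-0.5, -0.8, -0.3]
gripper_width: 85.7
grasp_force: 0.0
clock: 1.3
position: [420.0, -358.7, 231.2]
ee_rot: [0.748, -0.663, -0.0, 0.0]
contact_force: [-0.2, 0.3, -0.7]
gripper_width: 85.5
grasp_force: 0.0
```

Tape centre is about (538,-180), yaw about 99°, which agrees with the given length. Blank origin is about (505,68), yaw 3°, with edges near y=110 and y=16. I'll go above the tape.

```bash
python3 -m jog '[[[0.3,0.5,0],[0,0,0],-1],[[0.7,1,0],[0,0,0],-1],[[0.7,1,0],[0,0,0],-1]]'
python3 -m jog '[[[0.2,0.4,0],[0,0,0],-1],[[0.49,0.7,-0.2],[0,0,0],-1],[[0.49,0.7,-0.6],[0,0,0],-1],[[0.49,0.7,-1],[0,0,0],-1],[[0.49,0.7,-1],[0,0,0],-1],[[0.49,0.7,-1],[0,0,0],-1]]'
python3 - <<'E'
from h import *
im=get_image("scene"); save(im,"s1.png",(150,130,330,290),s=4.4)
E
```

```text
clock: 1.6
position: [491.4, -257.2, 231.3]
ee_rot: [0.748, -0.663, 0.0, -0.0]
contact_force: [-0.2, 0.7, 0.3]
gripper_width: 85.1
grasp_force: 0.0
clock: 2.2
position: [539.3, -189.6, 131.7]
ee_rot: [0.748, -0.663, 0.0, 0.001]
contact_force: [0.5, 0.1, 1.8]
gripper_width: 85.6
grasp_force: 0.0
```

View pics/s1.png

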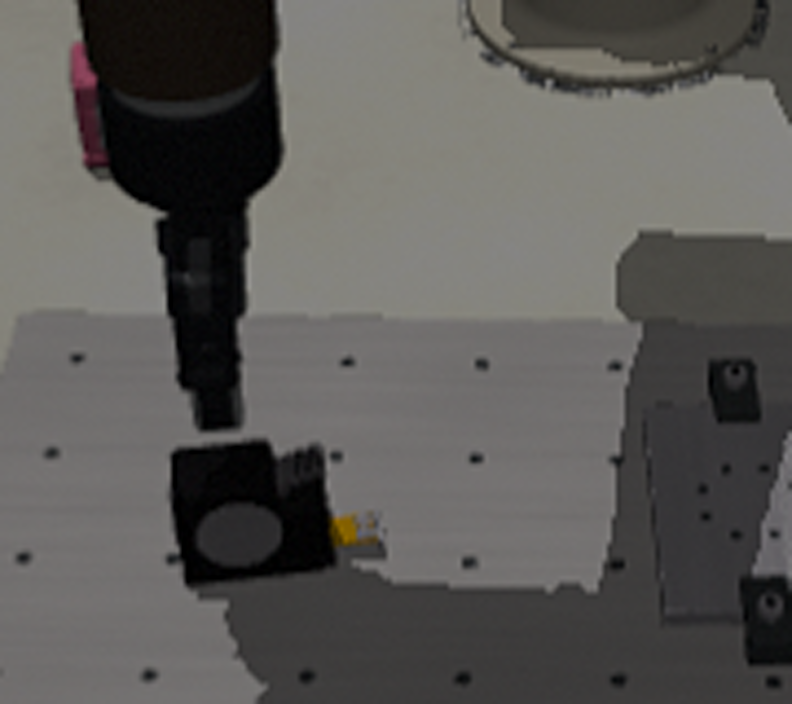

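Fingers hang over the crown, just behind the case middle. I'll descend and close.

```bash
python3 -m jog '[[[0,0,-0.3],[0,0,0],-1],[[0,0,-0.6],[0,0,0],-1],[[0,0,-0.9],[0,0,0],-1],[[0,0,-1],[0,0,0],-1],[[0,0,-1],[0,0,0],-1],[[0,0,-1],[0,0,0],-0.2],[[0,0,-1],[0,0,0],0],[[0,0,-1],[0,0,0],0.2],[[0,0,-1],[0,0,0],0.4],[[0,0,-1],[0,0,0],0.6],[[0,0,-1],[0,0,0],1],[[0,0,-1],[0,0,0],1],[[0,0,-1],[0,0,0],1],[[0,0,-1],[0,0,0],1],[[0,0,-1],[0,0,0],1],[[0,0,-1],[0,0,0],1]]'
```

```text
clock: 3.85
position: [540.2, -188.8, 32.8]
ee_rot: [0.749, -0.662, 0.001, -0.001]
contact_force: [-0.2, 0.6, 6.6]
gripper_width: 35.6
grasp_force: 59.0
```

Gripped (35.6 mm wide, 59 N). Lift, carry towards the blank and square up (−4° yaw).

```bash
python3 -m jog '[[[0,0,0.1],[0,0,0],1],[[0,0,0.25],[0,0,0],1],[[0,0,0.45],[0,0,0],1],[[0,0.1,0.65],[0,0,0],1],[[0,0.3,0.8],[0,0,-0.01],1],[[0,0.5,0.9],[0,0,-0.02],1],[[0,0.7,0.9],[0,0,-0.033],1],[[0,0.9,0.9],[0,0,-0.033],1],[[0,1,0.9],[0,0,-0.033],1],[[0,1,0.9],[0,0,-0.033],1]]'
python3 -m jog '[[[-0.1,0.2,0],[0,0,0],1],[[-0.2,0.4,0],[0,0,0],1],[[-0.3,0.6,0],[0,0,0],1],[[-0.35,0.8,0],[0,0,0],1],[[-0.35,1,0],[0,0,0],1],[[-0.35,1,0],[0,0,0],1],[[-0.35,1,0],[0,0,0],1]]'
python3 -m jog '[[[0,0.1,0],[-0.05,-0.003,0],1],[[0,0.3,0],[-0.1,-0.006,0],1],[[0,0.43,0],[-0.15,-0.009,0],1],[[0,0.43,0],[-0.2,-0.012,0],1],[[0,0.43,0],[-0.233,-0.012,0],1],[[0,0.43,0],[-0.233,-0.012,0],1],[[0,0.43,0],[-0.233,-0.012,0],1]]'
python3 - <<'E'
from h import *
from scipy.spatial.transform import Rotation as R
s=read_state(); print(R.from_quat(s["ee_rot"]).as_matrix().round(3),s["position"])
im=get_image("scene"); save(im,"s2.png",(230,140,380,290),s=4)
im=get_image("top"); save(im,"t2.png",(220,150,310,230),s=7)
E
```

```text
clock: 4.85
position: [538.5, -87.7, 120.9]
ee_rot: [0.726, -0.687, -0.001, 0.0]
contact_force: [0.3, 0.0, -4.0]
gripper_width: 35.6
grasp_force: 59.6
clock: 5.55
position: [504.0, 10.9, 121.1]
ee_rot: [0.726, -0.688, -0.0, 0.0]
contact_force: [-0.1, -0.0, -3.8]
gripper_width: 35.7
grasp_force: 59.7
clock: 6.25
position: [504.2, 53.9, 120.9]
ee_rot: [0.704, -0.668, 0.174, 0.166]
contact_force: [1.0, -0.4, -3.0]
gripper_width: 35.5
grasp_force: 59.8
[[ 0.046 -0.999  0.023]
 [-0.883 -0.052 -0.467]
 [ 0.468  0.001 -0.884]] [504.2349783   53.85713837 120.93422548]
```

View pics/s2.png

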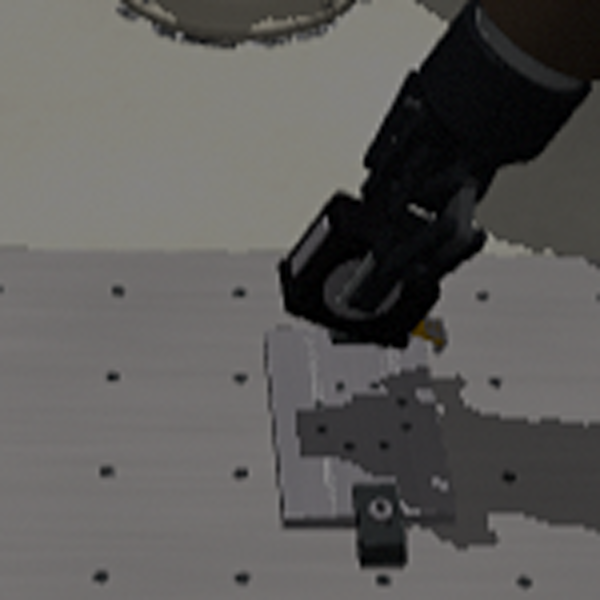

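View pics/t2.png

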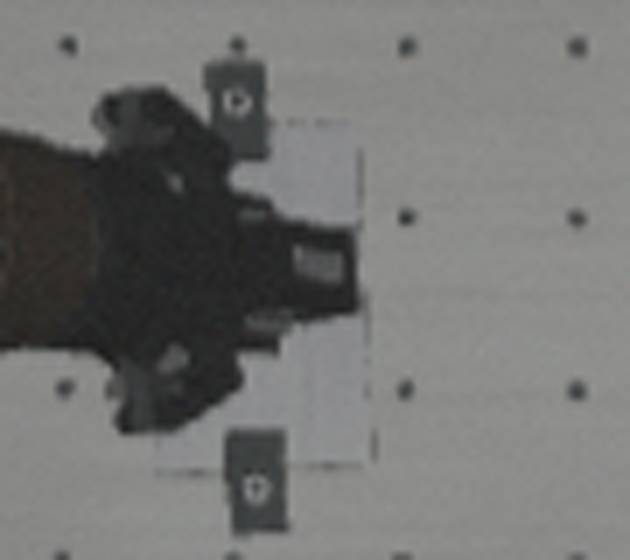

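The scene crop shows the case nose down to the right, with the yellow hook at about (430,335). The top crop shows the case squarely between the clamps. I'll check the hook prediction by projection.

```bash
python3 - <<'E'
from h import *
from scipy.spatial.transform import Rotation as R
s=read_state(); M=R.from_quat(s["ee_rot"]).as_matrix(); p=s["position"]
im=get_image("scene"); D=np.array(im["distortion"],float)
def pr(f,l,u): # tape frame pts (x,y,z)
    X=p-M[:,0]*(f+8)+M[:,1]*(l)-M[:,2]*(u-20.8)
    q,_=cv2.projectPoints(X[None],cv2.Rodrigues(np.array(im["R"],float))[0],np.array(im["t"],float),K(im),D); q=q.ravel(); return X.round(1),((q-[230,140])*4).round(0)
for n,a in dict(hooktop_r=(62.5,-9.5,12.5),hooktop_l=(62.5,9.5,12.5),legtip_r=(62.5,-10,3.8),legtip_l=(62.5,10,3.8),rear_top=(-38,-18,66),rear_topL=(-38,18,66),rear_bot=(-38,-18,0),corner=(60,0,10.5)).items(): print(n,*pr(*a))
save(im,"s3.png",(290,190,350,240),s=10)
E
```

```text
hooktop_r [510.9 112.5  81.2] [446. 348.]
hooktop_l [491.9 111.5  81.2] [441. 325.]
legtip_r [511.6 108.4  73.6] [437. 359.]
legtip_l [491.6 107.4  73.6] [433. 335.]
rear_top [522.7  49.2 175.5] [342. 229.]
rear_topL [486.7  47.4 175.5] [335. 185.]
rear_bot [524.2  18.4 117.2] [278. 314.]
corner [501.6 108.9  80.7] [438. 337.]
```

View pics/s3.png

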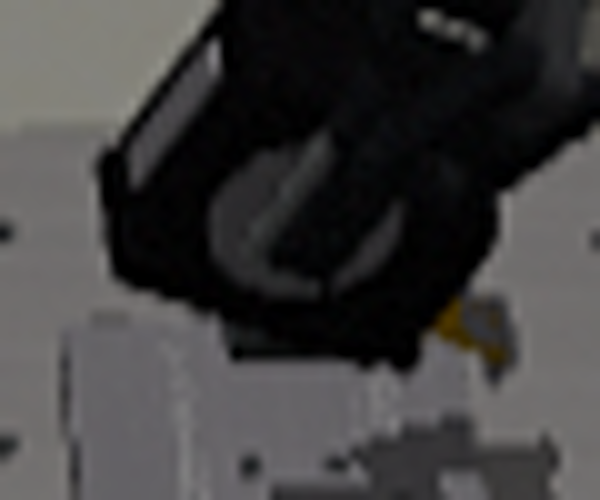

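Observed hook end is about (447,338) against a predicted (446,348). That agrees to a few millimetres in height, which feel will resolve. Next: 10 mm past, then down to just above.

```bash
python3 -m jog '[[[0,0.1,-0.1],[0,0,0],1],[[0,0.1,-0.25],[0,0,0],1],[[0,0.1,-0.4],[0,0,0],1],[[0,0.1,-0.46],[0,0,0],1],[[0,0.1,-0.48],[0,0,0],1],[[0,0.1,-0.48],[0,0,0],1],[[0,0.1,-0.48],[0,0,0],1]]'
python3 -m jog '[[[0,0,-0.02],[0,0,0],1],[[0,0,-0.04],[0,0,0],1],[[0,0,-0.06],[0,0,0],1],[[0,0,-0.08],[0,0,0],1],[[0,0,-0.08],[0,0,0],1]]'
python3 -m jog '[[[0,0,-0.01],[0,0,0],1],[[0,0,-0.02],[0,0,0],1],[[0,0,-0.02],[0,0,0],1]]'
```

```text
clock: 7.1
position: [504.6, 64.7, 73.8]
ee_rot: [0.704, -0.668, 0.175, 0.166]
contact_force: [0.4, -0.3, -3.6]
gripper_width: 35.7
grasp_force: 59.7
clock: 7.6
position: [504.0, 64.2, 65.0]
ee_rot: [0.704, -0.668, 0.175, 0.167]
contact_force: [-0.1, -1.0, -3.5]
gripper_width: 35.5
grasp_force: 59.7
clock: 7.9
position: [504.1, 64.3, 63.2]
ee_rot: [0.704, -0.668, 0.175, 0.167]
contact_force: [-0.1, -0.7, -3.6]
gripper_width: 35.7
grasp_force: 59.7
```

No contact yet, so now back gently until the hook leg meets the far edge.

```bash
python3 -m jog '[[[0,-0.01,0],[0,0,0],1],[[0,-0.02,0],[0,0,0],1],[[0,-0.03,0],[0,0,0],1],[[0,-0.03,0],[0,0,0],1]]'
python3 -m jog '[[[0,-0.01,0],[0,0,0],1],[[0,-0.02,0],[0,0,0],1],[[0,-0.02,0],[0,0,0],1]]'
python3 -m jog '[[[0,-0.01,0],[0,0,0],1],[[0,-0.02,0],[0,0,0],1],[[0,-0.02,0],[0,0,0],1]]'
```

```text
clock: 8.3
position: [504.2, 61.3, 63.3]
ee_rot: [0.704, -0.668, 0.175, 0.167]
contact_force: [0.5, 1.1, -4.9]
gripper_width: 35.9
grasp_force: 59.7
clock: 8.6
position: [504.5, 60.3, 63.1]
ee_rot: [0.705, -0.668, 0.175, 0.166]
contact_force: [-2.0, 4.0, -4.5]
gripper_width: 35.5
grasp_force: 60.7
clock: 8.9
position: [504.8, 58.8, 63.4]
ee_rot: [0.705, -0.667, 0.175, 0.165]
contact_force: [-3.1, 6.6, -2.2]
gripper_width: 35.9
grasp_force: 61.1
```

The hook bears at 6.6 N. Now draw along the blade's own line, back and up.

```bash
python3 -m jog '[[[0,-0.009,0.004],[0,0,0],1],[[0,-0.018,0.008],[0,0,0],1],[[0,-0.027,0.012],[0,0,0],1],[[0,-0.027,0.012],[0,0,0],1]]'
python3 -m jog '[[[0.001,-0.018,0.009],[0,0,0],1],[[0.002,-0.036,0.018],[0,0,0],1],[[0.003,-0.053,0.027],[0,0,0],1],[[0.003,-0.053,0.027],[0,0,0],1]]'
```

```text
clock: 9.3
position: [505.0, 56.2, 64.7]
ee_rot: [0.705, -0.667, 0.175, 0.165]
contact_force: [-3.0, 7.0, -3.3]
gripper_width: 35.6
grasp_force: 60.9
clock: 9.7
position: [505.5, 50.9, 67.4]
ee_rot: [0.705, -0.668, 0.175, 0.165]
contact_force: [-2.2, 5.4, -2.1]
gripper_width: 35.8
grasp_force: 60.6
```

```bash
python3 -m jog '[[[0,-0.02,0.01],[0,0,0],1],[[0,-0.05,0.025],[0,0,0],1],[[0,-0.08,0.041],[0,0,0],1],[[0,-0.11,0.057],[0,0,0],1],[[0,-0.14,0.073],[0,0,0],1],[[0,-0.17,0.089],[0,0,0],1],[[0,-0.17,0.089],[0,0,0],1],[[0,-0.17,0.089],[0,0,0],1],[[0,-0.17,0.089],[0,0,0],1]]'
python3 -c "
from h import *
s=read_state();print(s['position'],s['contact_force'],s['wrist_torque'])
im=get_image('scene');save(im,'s4.png',(270,180,350,240),s=8)"
```

```text
clock: 10.6
position: [506.4, 34.4, 76.3]
ee_rot: [0.705, -0.668, 0.175, 0.164]
contact_force: [2.7, 5.2, -4.5]
gripper_width: 35.6
grasp_force: 58.7
[506.40160864  34.41980107  76.29753903] [ 2.69833765  5.16296222 -4.54706083] [ 3.19950825 -0.50020738  0.07991205]
```

View pics/s4.png

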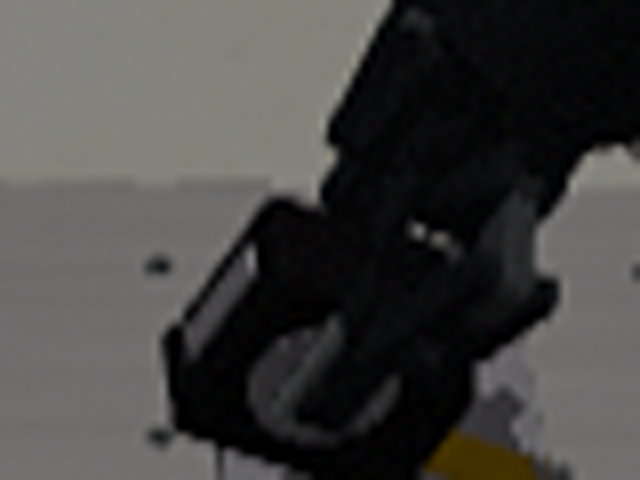

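The blade is clearly out, yellow at (480,455), with the hook held at the far edge. I'll check the yaw before flattening while drawing.

```bash
cat >> h.py <<'E'
from scipy.spatial.transform import Rotation as R
def st():
    s=read_state(); M=R.from_quat(s["ee_rot"]).as_matrix(); f=-M[:,0]
    print("clk",s["clock"],"pos",s["position"].round(1),"F",s["contact_force"].round(1),"T",s["wrist_torque"].round(2),"yaw",np.degrees(np.arctan2(f[1],f[0])).round(2),"nose down",np.degrees(np.arcsin(-f[2])).round(2),"roll",np.degrees(np.arcsin(M[2,1])).round(2))
E
python3 -c "
from h import *
st()"
python3 -m jog '[[[0.001,-0.02,-0.001],[0.006,0,0],1],[[0.002,-0.05,-0.005],[0.014,0.001,0],1],[[0.004,-0.08,-0.01],[0.022,0.001,0],1],[[0.006,-0.11,-0.015],[0.03,0.002,0],1],[[0.008,-0.14,-0.02],[0.038,0.002,0],1],[[0.01,-0.17,-0.026],[0.046,0.003,0],1],[[0.012,-0.2,-0.032],[0.054,0.003,0],1],[[0.013,-0.23,-0.037],[0.06,0.003,0],1],[[0.014,-0.26,-0.043],[0.066,0.003,0],1],[[0.014,-0.26,-0.043],[0.066,0.003,0],1],[[0.014,-0.26,-0.043],[0.066,0.003,0],1]]'
python3 -c "
from h import *
st()"
```

```text
clk 10.65 pos [506.4  34.4  76.3] F [ 2.6  5.3 -4.7] T [ 3.13 -0.47  0.1 ] yaw 93.02 nose down 27.77 roll -0.2
clock: 11.75
position: [507.5, 7.7, 72.2]
ee_rot: [0.715, -0.678, 0.127, 0.118]
contact_force: [1.4, 4.8, -4.8]
gripper_width: 35.9
grasp_force: 59.4
clk 11.75 pos [507.5   7.7  72.2] F [ 1.4  4.8 -4.8] T [ 2.89 -0.49 -0.04] yaw 92.98 nose down 19.93 roll -0.23
```

```bash
python3 -m jog '[[[0.001,-0.03,-0.008],[0.006,0,0],1],[[0.003,-0.06,-0.017],[0.012,0.001,0],1],[[0.005,-0.09,-0.025],[0.018,0.001,0],1],[[0.006,-0.12,-0.033],[0.024,0.001,0],1],[[0.008,-0.15,-0.042],[0.03,0.002,0],1],[[0.01,-0.18,-0.05],[0.037,0.002,0],1],[[0.011,-0.21,-0.059],[0.043,0.002,0],1],[[0.013,-0.245,-0.068],[0.05,0.003,0],1],[[0.014,-0.27,-0.08],[0.056,0.003,0],1],[[0.016,-0.3,-0.092],[0.062,0.003,0],1],[[0.018,-0.33,-0.105],[0.068,0.004,0],1],[[0.02,-0.36,-0.117],[0.074,0.004,0],1],[[0.021,-0.385,-0.129],[0.079,0.004,0],1],[[0.022,-0.405,-0.14],[0.083,0.004,0],1],[[0.022,-0.405,-0.14],[0.083,0.004,0],1],[[0.022,-0.405,-0.14],[0.083,0.004,0],1]]'
python3 -c "
from h import *
st()"
```

```text
clock: 13.35
position: [508.6, -33.4, 58.0]
ee_rot: [0.723, -0.686, 0.064, 0.059]
contact_force: [0.0, 6.1, -3.9]
gripper_width: 35.2
grasp_force: 59.8
clk 13.35 pos [508.6 -33.4  58. ] F [ 0.   6.1 -3.9] T [ 2.67 -0.16 -0.09] yaw 93.0 nose down 10.05 roll -0.13
```

```bash
python3 -m jog '[[[0.001,-0.02,-0.025],[0.008,0,0],1],[[0.002,-0.04,-0.05],[0.017,0.001,0],1],[[0.003,-0.05,-0.09],[0.03,0.001,0],1],[[0.003,-0.06,-0.125],[0.042,0.002,0],1],[[0.004,-0.065,-0.155],[0.053,0.003,0],1],[[0.004,-0.07,-0.185],[0.064,0.003,0],1],[[0.004,-0.075,-0.21],[0.073,0.003,0],1],[[0.004,-0.08,-0.23],[0.0835,0.004,0],1],[[0.004,-0.08,-0.23],[0.0835,0.004,0],1],[[0.004,-0.08,-0.23],[0.0835,0.004,0],1]]'
python3 -c "
from h import *
st()
im=get_image('scene');save(im,'s5.png',(250,180,360,260),s=7)"
```

```text
clock: 14.35
position: [507.7, -41.7, 34.4]
ee_rot: [0.725, -0.689, 0.0, 0.001]
contact_force: [0.5, 6.5, -4.7]
gripper_width: 35.4
grasp_force: 60.3
clk 14.35 pos [507.7 -41.7  34.4] F [ 0.5  6.5 -4.7] T [ 1.67 -0.33 -0.3 ] yaw 92.94 nose down 0.05 roll 0.04
```

View pics/s5.png

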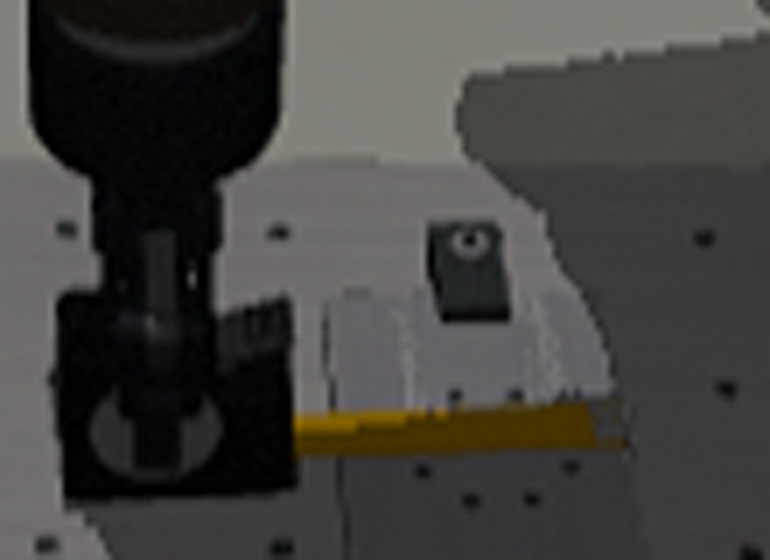

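The picture shows the blade straight across the blank, hook at (612,430), with a small gap between toe (297) and near edge (340). Lower to the bed, then ease forward.

```bash
python3 -m jog '[[[0,0,-0.006],[0,0,0],1],[[0,0,-0.012],[0,0,0],1],[[0,0,-0.012],[0,0,0],1]]'
python3 -m jog '[[[0,0.01,0],[0,0,0],1],[[0,0.02,0],[0,0,0],1],[[-0.001,0.03,0],[0,0,0],1],[[-0.001,0.04,0],[0,0,0],1],[[-0.002,0.05,0],[0,0,0],1],[[-0.002,0.05,0],[0,0,0],1]]'
python3 -c "
from h import *
st()"
```

```text
clock: 14.7
position: [507.8, -41.4, 33.6]
ee_rot: [0.725, -0.688, 0.0, 0.0]
contact_force: [0.2, 6.3, -3.2]
gripper_width: 35.5
grasp_force: 60.8
clock: 15.3
position: [507.6, -36.4, 33.7]
ee_rot: [0.725, -0.688, 0.0, 0.0]
contact_force: [0.4, 6.8, -3.6]
gripper_width: 35.7
grasp_force: 60.8
clk 15.3 pos [507.6 -36.4  33.7] F [ 0.4  6.8 -3.6] T [ 2.05 -0.05 -0.09] yaw 93.0 nose down 0.05 roll 0.01
```

```bash
python3 -m jog '[[[0,0.01,0],[0,0,0],1],[[0,0.02,0],[0,0,0],1],[[-0.001,0.03,0],[0,0,0],1],[[-0.001,0.03,0],[0,0,0],1]]'
python3 -m jog '[[[0,0.01,0],[0,0,0],1],[[0,0.02,0],[0,0,0],1],[[0,0.02,0],[0,0,0],1]]'
python3 -m jog '[[[0,0.01,0],[0,0,0],1],[[0,0.015,0],[0,0,0],1],[[0,0.015,0],[0,0,0],1]]'
```

```text
clock: 15.7
position: [507.4, -33.4, 33.7]
ee_rot: [0.725, -0.688, 0.0, 0.0]
contact_force: [0.2, 6.0, -2.5]
gripper_width: 35.6
grasp_force: 60.8
clock: 16.0
position: [507.3, -31.4, 33.7]
ee_rot: [0.725, -0.688, 0.0, 0.0]
contact_force: [-0.1, 6.7, -3.3]
gripper_width: 35.5
grasp_force: 60.9
clock: 16.3
position: [507.3, -30.0, 33.6]
ee_rot: [0.725, -0.688, 0.0, 0.001]
contact_force: [-0.3, 5.6, -2.6]
gripper_width: 35.3
grasp_force: 61.0
```

```bash
python3 -m jog '[[[0,0.01,0],[0,0,0],1],[[0,0.015,0],[0,0,0],1],[[0,0.015,0],[0,0,0],1]]'
python3 -m jog '[[[0,0.01,0],[0,0,0],1],[[0,0.015,0],[0,0,0],1],[[0,0.015,0],[0,0,0],1]]'
python3 -m jog '[[[0,0.01,0],[0,0,0],1],[[0,0.01,0],[0,0,0],1]]'
```

```text
clock: 16.6
position: [507.2, -28.5, 33.7]
ee_rot: [0.725, -0.688, 0.0, 0.001]
contact_force: [-0.5, 5.7, -2.5]
gripper_width: 35.2
grasp_force: 61.0
clock: 16.9
position: [507.2, -27.8, 33.6]
ee_rot: [0.725, -0.688, 0.0, 0.001]
contact_force: [-0.8, 4.1, -0.5]
gripper_width: 35.6
grasp_force: 61.2
clock: 17.1
position: [507.2, -27.6, 33.7]
ee_rot: [0.725, -0.688, 0.001, 0.001]
contact_force: [-2.3, -2.8, 1.9]
gripper_width: 35.1
grasp_force: 61.3
```

The toe has met the near edge (force in y dropped by 8 N). Relieve it slightly and settle the base on the bed.

```bash
python3 -m jog '[[[0,-0.005,0],[0,0,0],1],[[0,-0.005,-0.005],[0,0,0],1],[[0,-0.005,-0.005],[0,0,0],1]]'
python3 -m jog '[[[0,0,-0.005],[0,0,0],1],[[0,0,-0.005],[0,0,0],1]]'
python3 -c "
from h import *
st()"
```

```text
clock: 17.4
position: [507.4, -27.6, 33.1]
ee_rot: [0.725, -0.688, 0.001, 0.0]
contact_force: [-2.7, -2.9, 2.7]
gripper_width: 35.3
grasp_force: 61.8
clock: 17.6
position: [507.4, -27.6, 33.0]
ee_rot: [0.725, -0.688, 0.001, 0.001]
contact_force: [-4.1, -3.1, 6.4]
gripper_width: 35.3
grasp_force: 62.1
clk 17.6 pos [507.4 -27.6  33. ] F [-4.1 -3.1  6.4] T [-0.49  1.3  -0.03] yaw 93.01 nose down 0.1 roll -0.01
```

```bash
python3 -m jog '[[[-0.002,0,0.003],[0,0,0],1],[[-0.003,0,0.006],[0,0,0],1],[[-0.003,0,0.006],[0,0,0],1],[[-0.003,0,0.006],[0,0,0],1]]'
python3 -m jog '[[[0,0,0],[0,0,0],0.2],[[0,0,0],[0,0,0],0.1],[[0,0,0],[0,0,0],0],[[0,0,0],[0,0,0],-0.2],[[0,0,0],[0,0,0],-0.35],[[0,0,0],[0,0,0],-0.35],[[0,0,0],[0,0,0],-0.35],[[0,0,0],[0,0,0],-0.35]]'
python3 -m jog '[[[0,0,0.1],[0,0,0],-0.35],[[0,0,0.3],[0,0,0],-0.35],[[0,0,0.6],[0,0,0],-0.35],[[0,0,0.9],[0,0,0],-0.35],[[0,0,0.9],[0,0,0],0.3],[[0,0,0.9],[0,0,0],1],[[0,0,0.9],[0,0,0],1],[[0,0,0.9],[0,0,0],1],[[0,0,0.9],[0,0,0],1]]'
python3 -c "
from h import *
st()
im=get_image('scene');save(im,'s6.png',(250,180,360,260),s=7)"
```

```text
clock: 18.0
position: [507.5, -27.5, 33.1]
ee_rot: [0.725, -0.688, 0.001, 0.0]
contact_force: [-2.8, -4.4, 3.2]
gripper_width: 35.3
grasp_force: 61.4
clock: 18.8
position: [508.0, -27.1, 33.3]
ee_rot: [0.726, -0.688, 0.001, -0.0]
contact_force: [-0.8, -0.2, -0.0]
gripper_width: 57.5
grasp_force: 0.0
clock: 19.7
position: [507.3, -27.3, 122.3]
ee_rot: [0.725, -0.688, 0.001, 0.001]
contact_force: [0.1, -0.8, -0.1]
gripper_width: -0.2
grasp_force: 0.0
clk 19.7 pos [507.3 -27.3 122.3] F [ 0.1 -0.8 -0.1] T [-0.  0.  0.] yaw 93.01 nose down 0.09 roll 0.01
```

View pics/s6.png

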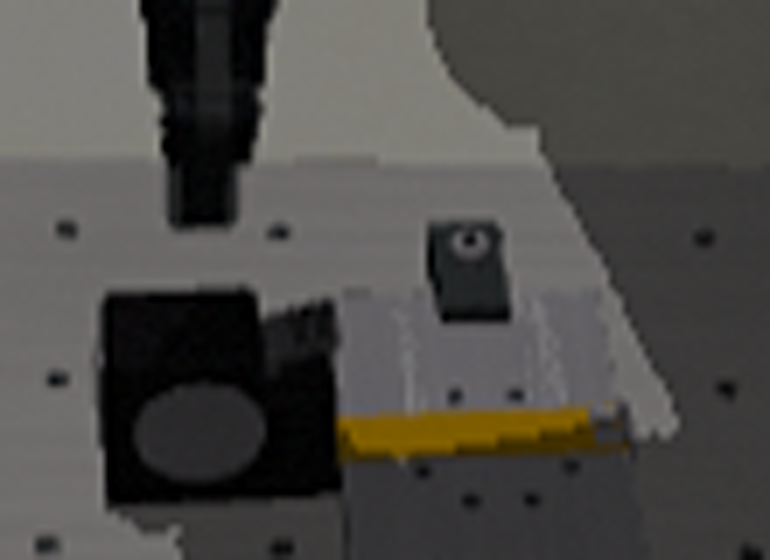

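The toe is snug on the near edge, lock raised at (300,325), blade across. Now take the closed fingers over the lock's front edge and go down by feel.

```bash
python3 -m jog '[[[-0.01,0.2,0],[0,0,0],1],[[-0.022,0.42,0],[0,0,0],1],[[-0.022,0.42,-0.1],[0,0,0],1],[[-0.022,0.42,-0.25],[0,0,0],1],[[-0.022,0.42,-0.37],[0,0,0],1],[[-0.022,0.42,-0.4],[0,0,0],1],[[-0.022,0.42,-0.4],[0,0,0],1],[[-0.022,0.42,-0.4],[0,0,0],1]]'
python3 -m jog '[[[0,0,-0.01],[0,0,0],1],[[0,0,-0.02],[0,0,0],1],[[0,0,-0.03],[0,0,0],1],[[0,0,-0.04],[0,0,0],1],[[0,0,-0.04],[0,0,0],1]]'
python3 -c "
from h import *
st()
im=get_image('scene');save(im,'s7.png',(250,180,360,260),s=7)"
```

```text
clock: 20.55
position: [506.0, 14.6, 83.4]
ee_rot: [0.725, -0.688, 0.001, -0.0]
contact_force: [-0.0, -0.4, 0.7]
gripper_width: -0.2
grasp_force: 0.0
clock: 21.05
position: [505.6, 14.8, 79.1]
ee_rot: [0.725, -0.688, 0.001, -0.0]
contact_force: [0.4, -0.1, 0.3]
gripper_width: -0.3
grasp_force: 0.0
clk 21.05 pos [505.6  14.8  79.1] F [ 0.4 -0.1  0.3] T [0.04 0.02 0.07] yaw 93.02 nose down 0.07 roll -0.1
```

View pics/s7.png

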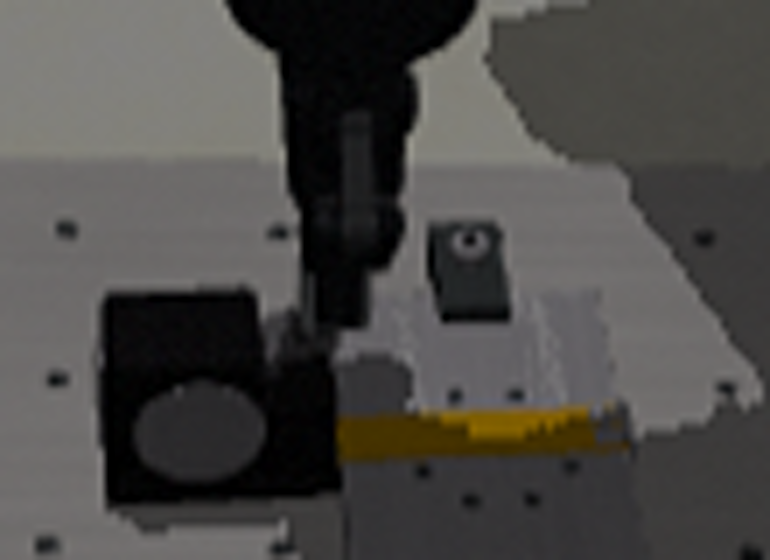

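Fingers (302–370) overlap the lock's front edge (to about 335) and are well clear of the crown (258). Press.

```bash
python3 -m jog '[[[0,0,-0.01],[0,0,0],1],[[0,0,-0.02],[0,0,0],1],[[0,0,-0.03],[0,0,0],1],[[0,0,-0.03],[0,0,0],1]]'
python3 -m jog '[[[0,0,-0.01],[0,0,0],1],[[0,0,-0.02],[0,0,0],1],[[0,0,-0.03],[0,0,0],1],[[0,0,-0.03],[0,0,0],1]]'
```

```text
clock: 21.5
position: [506.2, 15.4, 77.1]
ee_rot: [0.726, -0.688, 0.001, -0.001]
contact_force: [-3.2, 2.7, 6.2]
gripper_width: 0.2
grasp_force: 2.9
clock: 21.9
position: [506.6, 16.0, 74.4]
ee_rot: [0.726, -0.688, 0.002, -0.002]
contact_force: [-2.5, 4.2, 7.4]
gripper_width: 0.0
grasp_force: 3.4
```

```bash
python3 -m jog '[[[0,0.003,-0.01],[0,0,0],1],[[-0.003,0.005,-0.02],[0,0,0],1],[[-0.003,0.005,-0.03],[0,0,0],1],[[-0.003,0.005,-0.03],[0,0,0],1]]'
python3 -m jog '[[[0,0.002,-0.01],[0,0,0],1],[[0,0.003,-0.015],[0,0,0],1],[[0,0.003,-0.015],[0,0,0],1]]'
```

```text
clock: 22.3
position: [506.5, 16.6, 71.4]
ee_rot: [0.726, -0.688, 0.002, -0.002]
contact_force: [-2.7, 5.0, 6.2]
gripper_width: -0.3
grasp_force: 3.3
clock: 22.6
position: [506.7, 16.8, 70.4]
ee_rot: [0.726, -0.688, 0.002, -0.002]
contact_force: [-2.6, 5.0, 10.0]
gripper_width: 0.2
grasp_force: 5.1
```

```bash
python3 -m jog '[[[0,0.002,-0.005],[0,0,0],1],[[0,0.002,-0.005],[0,0,0],1]]'
python3 -m jog '[[[0,0,-0.003],[0,0,0],1],[[0,0,-0.003],[0,0,0],1]]'
```

```text
clock: 22.8
position: [506.7, 17.0, 70.1]
ee_rot: [0.726, -0.688, 0.002, -0.002]
contact_force: [-2.6, 3.5, 10.3]
gripper_width: -0.1
grasp_force: 5.7
clock: 23.0
position: [506.8, 17.0, 70.0]
ee_rot: [0.726, -0.688, 0.002, -0.002]
contact_force: [-3.3, 4.2, 11.9]
gripper_width: -0.2
grasp_force: 6.1
```

```bash
python3 -m jog '[[[0,0.002,-0.006],[0,0,0],1],[[0,0.002,-0.006],[0,0,0],1]]'
python3 -m jog '[[[0,0,-0.003],[0,0,0],1],[[0,0,-0.003],[0,0,0],1],[[0,0,-0.003],[0,0,0],1]]'
```

```text
clock: 23.2
position: [506.8, 17.1, 69.6]
ee_rot: [0.726, -0.688, 0.002, -0.002]
contact_force: [-4.2, 4.0, 13.3]
gripper_width: 0.2
grasp_force: 6.6
clock: 23.5
position: [506.8, 17.2, 69.3]
ee_rot: [0.726, -0.688, 0.002, -0.002]
contact_force: [-3.6, 5.3, 12.2]
gripper_width: -0.3
grasp_force: 6.7
```

```bash
python3 -m jog '[[[0,0.001,-0.005],[0,0,0],1],[[0,0.001,-0.005],[0,0,0],1],[[0,0.001,-0.005],[0,0,0],1]]'
python3 -m jog '[[[0,0.001,-0.004],[0,0,0],1],[[0,0.001,-0.004],[0,0,0],1],[[0,0.001,-0.004],[0,0,0],1]]'
```

```text
clock: 23.8
position: [507.0, 17.3, 69.0]
ee_rot: [0.726, -0.688, 0.002, -0.002]
contact_force: [-3.4, 4.3, 14.4]
gripper_width: 0.2
grasp_force: 7.5
clock: 24.1
position: [507.1, 17.4, 69.0]
ee_rot: [0.726, -0.688, 0.002, -0.002]
contact_force: [-5.1, 4.4, 17.1]
gripper_width: 0.1
grasp_force: 8.5
```

Pressed home: 8 mm of travel, then a firm stop at 17 N. Lift off and look.

```bash
python3 -m jog '[[[0,0,0.02],[0,0,0],1],[[0,0,0.1],[0,0,0],1],[[0,0,0.4],[0,0,0],1],[[0,-0.1,0.8],[0,0,0],1],[[0,-0.4,1],[0,0,0],1],[[0,-0.9,1],[0,0,0],1],[[0,-1,1],[0,0,0],1],[[0,-1,1],[0,0,0],1],[[0,-1,1],[0,0,0],1]]'
python3 -c "
from h import *
st()
im=get_image('scene');save(im,'s8.png',(250,180,360,260),s=7)"
```

```text
clock: 25.0
position: [505.1, -83.7, 165.8]
ee_rot: [0.725, -0.688, 0.001, -0.0]
contact_force: [0.0, 0.9, -0.4]
gripper_width: -0.1
grasp_force: 0.0
clk 25.0 pos [505.1 -83.7 165.8] F [ 0.   0.9 -0.4] T [-0.01  0.07 -0.02] yaw 92.99 nose down 0.06 roll -0.06
```

View pics/s8.png

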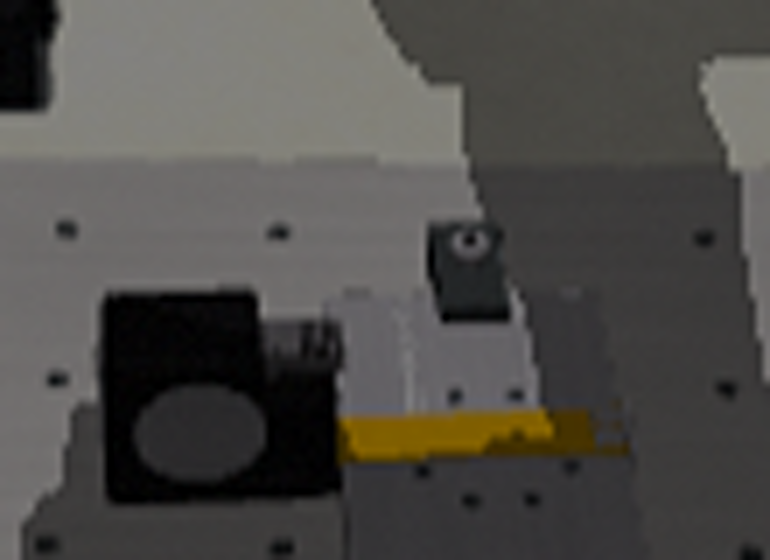

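The lock lies level now (260–340, 345), and the case stands in place with its toe at the edge (340) and the hook on the far edge (612,430). Handing in.

```bash
python3 -c "
from bench import job_done
print(job_done())"
```

```text
the job is handed in; nothing more can be done
None
```

I handed the job in at about 25 s on the robot clock (72 s allowed): the tape is hooked over the far edge, toe snug on the near edge, blade square across, thumb lock pressed home with about 17 N, and the arm clear; the hand-in gave no verdict.

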